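# Move the bench magnifier over the green slide

### The arm

A 7-joint arm with a two-finger parallel gripper is mounted at the origin on the work surface. World frame = base frame: x ahead of the robot, y to its left, z up, the work surface at z = 0. Lengths are in mm, angles in rad, forces in N, time in s.
With the tool pointing down it reaches from about 400 to 875 mm from the base axis. Payload 4.4 kg.
Tool frame: the origin (TCP) lies at the very end of the fingers, on their centre line; the grasp point (between the pads) lies 19 mm behind it; z points along the fingers, y is the line along which they close (so a half turn about z gives the same grasp; the last joint's range is limited). The gripper opens to 85 mm and grips with 20 to 120 N. Pads are 22 mm wide; open, the fingers measure 114 mm over their backs; the gripper's body (76 mm by 85 mm) begins 54 mm behind the grasp point. The pads swing forward as they close: fully open they stand 13 mm farther back than shut.
Start: joints at [-1.36, 0.628, 0.038, 1.517, -0.027, 0.996, -0.02], TCP at [177.606, 625.279, 210.313] pointing down, gripper open.
Joint ranges: [-3.06, 3.06], [-0.37, 2.12], [-1.25, 1.32], [0.18, 2.47], [-1.1, 4.24], [0.23, 1.98], [-2.94, 2.94]. Speed limits (rad/s): [2.57, 2.57, 3.14, 3.14, 3.14, 3.14, 3.14].

### API

Orientations are given as [roll, pitch, yaw] about the fixed x, y, z axes, in that order (R = Rz(yaw) Ry(pitch) Rx(roll)).
In Python, from cell import monitor, viewer, workorder gives the robot as it stands.
- The arm moves only by the tool arm_command, never from a script. Its argument "series" is one flat list of numbers, 5 for each row, row after row: the opening in per cent of the stroke, from 0 (shut) to 100 (fully open), then the shift along the tool's x, y, z in cm, then the turn about the tool's z in degrees. In form: [claw, x, y, z, roll, claw, x, y, z, roll, ...]. A call has exactly 5 rows; each row is the pose to reach, as a shift and turn from the pose commanded when the call began, along the tool's axes at that moment; what a row does not reach only later rows make up. A row lasts 1/12 s, in which the tool goes at most 41.7 mm and 7.16 degrees, less where a joint would pass 70% of its speed; a pose out of reach is approached as far as the arm can. A call with a gripper value outside its range is refused whole. The fingers move at their own pace and stop on an object; the grip force is fixed at half the most. Time passes only in rows, so rows that repeat a pose let the fingers close, or fill a call up. It gives the time, the measured TCP pose, the force, the opening and the grip force at its end, in the units of the state.
- monitor.read_state(): the state, without advancing time (a new reading comes with each control period).
- viewer.get_image(name): name is "scene" or "top"; returns (picture, depth): 400x640x3 uint8, red, green, blue; 400x640 float32, mm along the optical axis (not along the pixel's ray), 0 where there is no reading.
- viewer.camera_model(name): a dict with "mtx" (3x3 intrinsics, pixels), "R" (3x3) and "t" (3): a world point X has camera coordinates R X + t. Camera axes: x right, y down, z forward; pixel columns grow to the right and rows downward; lengths in mm; the calibration is good to about 2 mm. A picture is of the moment at which its call begins. camera_model takes no time and is no camera call.
- workorder.finish_job(): hands the job in; it is judged then, once.
The state is a dict: "clock": time; "qpos": joint angles; "qd": joint speeds; "tau": joint torques, N m; "eef_pos": TCP position; "tool_rot": TCP orientation; "force": force on the tool from outside, world axes, zero at the start; "torque": the same for the moment, N m; "width": finger opening in mm; "gripper_force": force on a finger pad.
Only numpy, scipy, OpenCV 4.12 (cv2) and the standard library are available. Lean on these libraries where they do the work, as an engineer would, in place of code of your own. Each camera call takes 0.05 s, during which the arm holds its last target. There are 200 camera calls.

### The job

Set the bench magnifier over the slide in the green holder: first loosen the red thumb screw on its collar (counterclockwise), slide the collar along the rod until the lens is centred over the green holder along the rod, to within about 5 mm, then screw the thumb screw fully home again (clockwise, to its stop). Leave the collar where it is until the screw is loose, and leave everything else where it stands.

Things in the scene. Friction and masses are not known exactly. Their poses are not given: they have to be found in the camera images.
- stand: Bench magnifier stand, fixed to the bench: white base plate 200 (x) x 460 (y) x 15 mm with two black pillars (36 x 24 mm, top 100 mm above the bench) that carry a level steel rod, 18 mm thick, along the stand's y. Origin at the centre of the base's underside on the bench; z up. The rod's axis lies at x = -50 mm, z = 85 mm in this frame, on the robot's side; the holders lie on the other side of the rod.
- carrier (a joint): Where the black collar (40 mm thick, 36 mm long along the rod) stands on the rod, in m: 0 puts its centre at stand y = -120 mm; it grows as the collar slides to the stand's +y; stops at 0 and 0.26. It cannot turn about the rod. The lens and the thumb screw ride on it. Loose, it slides against about 1.5 N plus slight drag; clamped, it holds against about 25 N, creeping under a steady push by 1 to 3 mm a second.
- lens_centre (a point): Centre of the round glass lens (outer diameter 68 mm in a black rim), held level on a short arm 85 mm from the rod's axis towards the stand's +x, 85 mm above the bench, straight above the row of holders. It shares its place along the rod with the collar's centre and the thumb screw. Axes as the stand's.
- thumbscrew (a joint): Turn of the red thumb screw in rad. 0 = screwed fully home against its stop; it grows counterclockwise as seen from above, to the other stop at 1.5. The collar is clamped below about 0.6 and free above 0.7. It turns stiffly, about 0.1 N m, and stays where it is left; it does not rise noticeably.
- wing (a point): Centre of the thumb screw's red wing, a flat upright plate 40 mm long, 12 mm thick, 28 mm tall, on the vertical screw axis above the collar's centre; this point is 137 mm above the bench, the wing's underside at 123 mm, the collar's steel boss below it up to 112 mm (a brass disc 18 mm wide lies between). x along the wing's 40 mm length, y through its thickness, z up. At screw 0 the wing's x is turned 0.6 rad clockwise (from above) from the stand's x.
- holder_green: 84 x 36 x 10 mm green plastic slide holder with a glass slide lying in it, fixed flat on the stand's base with its long side across the rod. Origin at the centre of its underside; x along its long side, y along the rod (as the stand's y), z up. The target. The three holders stand in one row in any order, at least 60 mm apart.
- holder_orange: 84 x 36 x 10 mm orange plastic slide holder with a glass slide lying in it, fixed flat on the stand's base with its long side across the rod. Origin at the centre of its underside; x along its long side, y along the rod (as the stand's y), z up. Not wanted. The three holders stand in one row in any order, at least 60 mm apart.
- holder_blue: 84 x 36 x 10 mm blue plastic slide holder with a glass slide lying in it, fixed flat on the stand's base with its long side across the rod. Origin at the centre of its underside; x along its long side, y along the rod (as the stand's y), z up. Not wanted. The three holders stand in one row in any order, at least 60 mm apart.
- coverslip_jar: Small open glass jar, 32 mm wide, 34 mm tall, on the base beyond the end of the row of holders, loose. Origin at the centre of its underside. Bystander.
- oil_bottle: Amber dropper bottle, 26 mm wide, 55 mm tall, on the base at its other end, loose. Origin at the centre of its underside. Bystander.
- specimen_cup: Yellow plastic specimen cup, 62 mm wide, 70 mm tall, on the bench, loose. Origin at the centre of its underside. Bystander.
- reagent_bottle: Glass bottle with blue cap, 64 mm wide, 130 mm tall, on the bench, loose. Origin at the centre of its underside. Bystander.
- petri_dish: Clear petri dish, 90 mm wide, 15 mm tall, on the bench, loose. Origin at the centre of its underside. Bystander.
- slide_box: Blue slide box, 100 x 170 x 32 mm, on the bench, loose. Origin at the centre of its underside. Bystander.

How it is judged (in metres and radians):
On the way, in this order (a step that is already met when the one before it is completed fails the run):
1. the thumb screw is loosened (beyond 0.8 rad) with the collar still where it stood, to 15 mm (value of joint thumbscrew above 0.8 rad and distance of lens_centre from where it was at the start of the episode below 0.015 m), for 0.1 s.
2. the lens is brought over the green holder, within 10 mm along the rod, with the screw still loose (y of lens_centre in the frame of holder_green between -0.01 and 0.01 m and value of joint thumbscrew above 0.65 rad), for 0.2 s.
At the end, for the whole second after the job is handed in: The lens is centred over the green holder along the rod, within 7 mm, at rest, and the thumb screw is home again (below 0.25 rad) (y of lens_centre in the frame of holder_green between -0.007 and 0.007 m and value of joint thumbscrew below 0.25 rad and velocity of joint carrier between -0.005 and 0.005 m/s); the robot touches nothing.
It fails at once if a bystander is shifted by more than 30 mm (distance of any of coverslip_jar, oil_bottle, specimen_cup, reagent_bottle, petri_dish, slide_box from where it was at the start of the episode above 0.03 m).
It also fails if it takes over 42 s, if anything falls off the work surface, if the arm or the gripper's body presses on something with over 40 N, if the wrist force passes 120 N, or if a joint passes its speed limit or range.

## Working session

There is one attempt and no reset: what is moved stays moved. The work goes in short steps, Python scripts to look and compute and a tool call to move; the robot and the scene stay as the last step left them, time stands still between calls to the robot, and variables do not carry over. Pictures are saved under pics/ and viewed, at most 10 in all, crops included, and the job is handed in when it is done.

Besides the shell and the picture viewer there is one more tool, called after "Emit:" as name(argument=value, ...), one argument or row to a line, values as JSON. arm_command: Moves the arm, as the interface text tells. Its arguments: {"type":"object","properties":{"series":{"type":"array","items":{"type":"number"}}},"required":["series"]}

```bash
mkdir -p pics; cat > h.py <<'E'
from cell import monitor, viewer, workorder
import numpy as np, cv2
def grab(n):
    p,d=viewer.get_image(n); m=viewer.camera_model(n)
    K,R,t=[np.array(m[k],float) for k in("mtx","R","t")]
    v,u=np.indices(d.shape); c=np.stack([(u-K[0,2])/K[0,0]*d,(v-K[1,2])/K[1,1]*d,d],-1)
    X=(c-t.ravel())@R
    X[d==0]=np.nan
    return p,X
def save(p,f): cv2.imwrite(f,p[...,::-1])
E
python3 - <<'E'
from h import *
s=monitor.read_state();print({k:np.round(v,3) for k,v in s.items()})
for n in("scene","top"):
    p,X=grab(n);save(p,f"pics/{n}0.png");np.savez(f"{n}0.npz",p=p,X=X)
    hsv=cv2.cvtColor(p,cv2.COLOR_RGB2HSV);H,S,V=cv2.split(hsv)
    for c,(a,b) in dict(red=(0,5),orange=(6,18),yellow=(22,34),green=(45,80),blue=(100,125)).items():
        m=((H>=a)&(H<=b)&(S>130)&(V>60)).astype(np.uint8)
        k,l,st,ce=cv2.connectedComponentsWithStats(m)
        for i in range(1,k):
            if st[i,4]>40: print(n,c,st[i],ce[i].round(),np.nanmedian(X[l==i],0).round(1))
E
```

```text
{'clock': np.float64(0.0), 'qpos': array([-1.36 ,  0.629,  0.038,  1.518, -0.027,  0.996, -0.02 ]), 'qd': array([ 0.   , -0.   ,  0.   ,  0.001, -0.   ,  0.001, -0.001]), 'tau': array([ 0.0000e+00, -5.6341e+01,  1.2260e+00, -1.9345e+01,  1.1000e-02,
        1.0000e-02, -0.0000e+00]), 'eef_pos': array([177.381, 624.638, 209.409]), 'tool_rot': array([-3.14 , -0.   ,  2.865]), 'force': array([-0.931, -0.575,  0.023]), 'torque': array([ 0.002,  0.004, -0.016]), 'gripper_force': np.float64(0.0), 'width': np.float64(85.21)}
scene red [278 186   5  13  43] [280. 192.] [ 501.7 -107.4  146.7]
scene orange [ 229   18   85   47 1713] [265.  39.] [-790.3 1069.2   61. ]
scene orange [189  32  12  18 111] [194.  39.] [-1140.9   708.1    61.6]
scene orange [   0   36  192  102 4630] [122.  78.] [-842.4  154.3   62.2]
scene orange [318 203  26  15  91] [331. 211.] [581.7  42.7  21.6]
scene orange [ 407  231   70   64 1587] [441. 265.] [978.3  38.6  47.5]
scene yellow [422  20   7  20  78] [425.  32.] [-180.2 1971.3   46.7]
scene yellow [370 137  15  20 194] [377. 145.] [474.3 463.8  50.5]
scene yell
[... 228 characters left out ...]
 [406. 163.] [613.7 464.3  29.2]
scene blue [332 192  24  14  77] [344. 199.] [575.  118.3  21.6]
scene blue [192 297  13  13 117] [198. 302.] [ 646.2 -511.8  128.4]
scene blue [268 358  15  14  88] [274. 365.] [ 859.6 -477.5   68.3]
top red [338 211   8  11  47] [342. 216.] [490.3 -99.3 149.6]
top orange [ 245   61   72   30 1455] [281.  77.] [953.2  93.6  49.9]
top yellow [ 125   55   69   46 2445] [162.  80.] [955.6 504.3   3.8]
top yellow [157 219  10  14 108] [162. 225.] [464.2 479.3   4.2]
top blue [613 115  27 115 995] [625. 168.] [ 634.2 -892.5  238.5]
top blue [ 136  164   55   35 1481] [164. 181.] [605.  471.2  31.5]
top blue [471 166   8   8  51] [475. 169.] [ 642.  -507.9  130.4]
```

```bash
python3 - <<'E'
from h import *
for n,(r0,r1,c0,c1) in dict(scene=(130,280,200,420),top=(120,280,180,430)).items():
    p=np.load(n+"0.npz")["p"][r0:r1,c0:c1]
    save(cv2.resize(p,None,fx=3.2,fy=3.2,interpolation=2),f"pics/{n}c.png")
E
```

```text
(no output)
```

View pics/scenec.png

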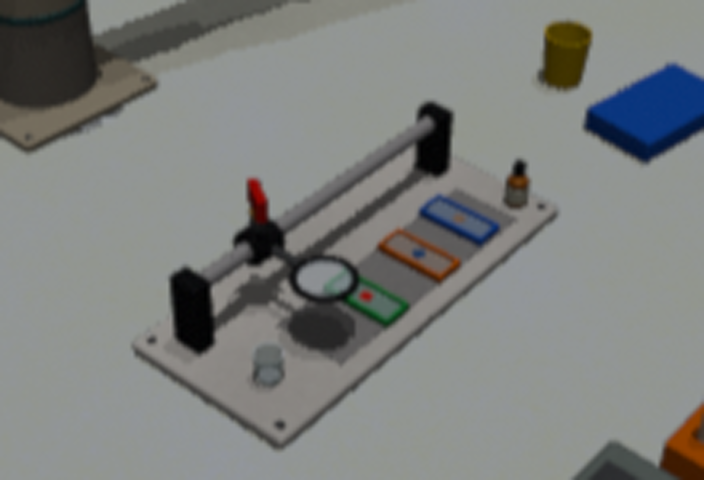

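View pics/topc.png

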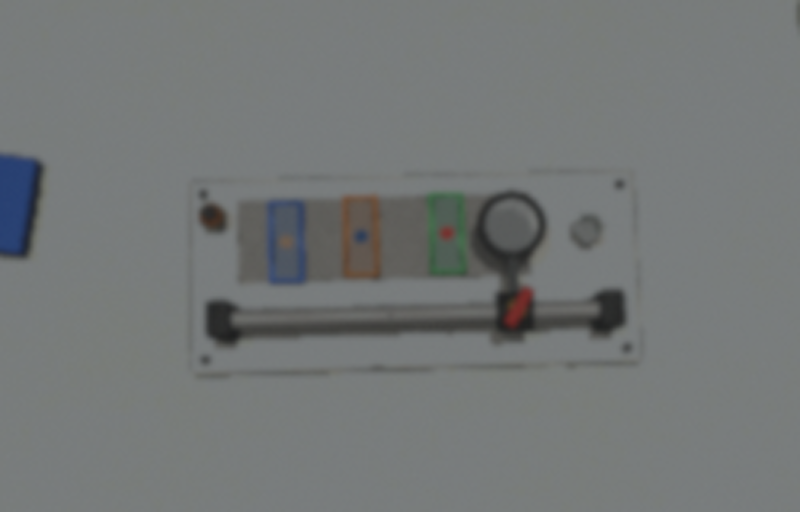

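View pics/top0.png

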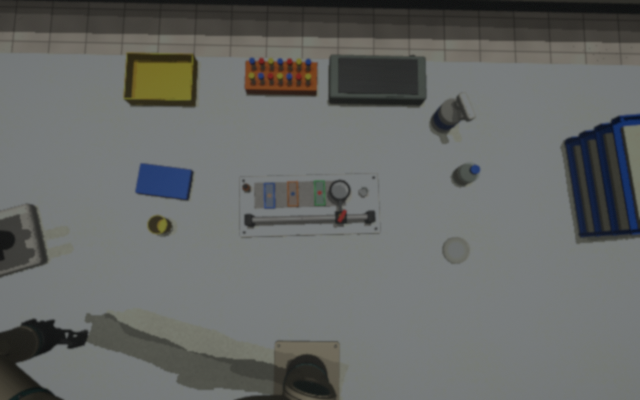

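The pictures show the stand square to the robot. In full "top" pixels, the wing is at about (342,216), the lens at (340,191) and the green holder at (320,193). Green is the holder nearest the collar, towards +y. Next I intersect rays with the known heights.

```bash
cat >> h.py <<'E'
def ray(n,u,v,z):
    m=viewer.camera_model(n);K,R,t=[np.array(m[k],float) for k in("mtx","R","t")]
    d=R.T@np.linalg.solve(K,[u,v,1]);c=-R.T@t.ravel();return c+d*(z-c[2])/d[2]
E
python3 - <<'E'
from h import *
f=lambda x,y:(x/3.2+180-.34,y/3.2+120-.34)
g=lambda x,y:(x/3.2+200-.34,y/3.2+130-.34)
C=[ray("top",*f(*q),15)[:2] for q in[(190,180),(632,172),(640,362),(195,376)]]
print(np.round(C),np.mean(C,0).round(1))
for nm,q,z in[("lens",(511,224),85),("green",(447,234),25),("org",(361,237),25),("blue",(287,242),25),("rodL",(232,319),94),("rodR",(600,309),94),("wingtip1",(528,290),151),("wingtip2",(511,324),151),("jar",(587,230),49),("oil",(212,217),60)]: print(nm,ray("top",*f(*q),z).round(1))
for nm,q,z in[("lens",(324,279),85),("green",(366,297),25),("org",(419,254),25),("blue",(459,219),25)]: print("sc",nm,ray("scene",*g(*q),z).round(1))
z=np.load("top0.npz");p,X=z["p"].astype(int),z["X"]
m=(p[...,0]>p[...,1]+40)&(p[...,0]>p[...,2]+40);m[:200]=0;m[235:]=0;m[:,:325]=0;m[:,360:]=0
v,u=np.nonzero(m);P=np.array([ray("top",a,b,149) for a,b in zip(u,v)])[:,:2]
w,e=np.linalg.eigh(np.cov(P.T));print("wing",P.mean(0),e[:,1],np.degrees(np.arctan2(e[1,1],e[0,1])),len(P), P.min(0),P.max(0))
E
```

```text
[[ 629.  231.]
 [ 645. -226.]
 [ 448. -233.]
 [ 428.  219.]] [537.3  -2.4]
lens [578.2 -95.8  85. ]
green [575.4 -34.5  25. ]
org [571.   53.2  25. ]
blue [564.7 128.4  25. ]
rodL [480.6 172.7  94. ]
rodR [ 495.2 -181.8   94. ]
wingtip1 [ 507.2 -107.4  151. ]
wingtip2 [475.5 -91.9 151. ]
jar [ 578.4 -174.8   49. ]
oil [584.2 200.2  60. ]
sc lens [578.6 -96.8  85. ]
sc green [581. -38.  25.]
sc org [576.3  50.3  25. ]
sc blue [569.7 125.5  25. ]
wing [490.87581818 -98.45389095] [-0.87194145  0.48961015] 150.6850386516605 47 [ 475.36266593 -108.63586655] [508.25550954 -87.95479671]
```

Emit:
arm_command(
  series=[50,-17.6,-9.5,0,0,50,-17.6,-9.5,0,0,50,-17.6,-9.5,0,0,50,-17.6,-9.5,0,0,50,-17.6,-9.5,0,0],
)

```text
clock: 0.52
eef_pos: [323.3, 482.6, 210.0]
tool_rot: [-3.14, 0.001, 2.863]
force: [1.2, 0.0, -0.3]
width: 42.5
gripper_force: 0.0
```

Emit:
arm_command(
  series=[50,-17.6,-9.5,0,0,50,-17.6,-9.5,0,0,50,-17.6,-9.5,0,0,50,-17.6,-9.5,0,0,50,-17.6,-9.5,0,0],
)

```text
clock: 0.93
eef_pos: [466.5, 342.9, 210.1]
tool_rot: [-3.14, 0.001, 2.862]
force: [0.4, -1.4, -0.7]
width: 42.7
gripper_force: 0.0
```

```bash
cat >> h.py <<'E'
def st():
    s=monitor.read_state();print(round(float(s["clock"]),2),"q",np.round(s["qpos"],2),"tcp",np.round(s["eef_pos"],1),"yaw",np.degrees(s["tool_rot"]).round(1),"F",np.round(s["force"],1),"T",np.round(s["torque"],2),"w",round(float(s["width"]),1),round(float(s["gripper_force"]),1));return s
def to(x,y,z,yaw):
    s=st();from_=np.array(s["eef_pos"]);from scipy.spatial.transform import Rotation as Ro
    R=Ro.from_euler("xyz",s["tool_rot"]).as_matrix()
    print("shift cm",(R.T@(np.array([x,y,z])-from_)/10).round(2),"roll",round((-(yaw-np.degrees(s["tool_rot"][2]))+180)%360-180,1))
E
python3 -c "
from h import *
to(490.5,-98.5,200,149)"
```

```text
0.93 q [-0.71  0.53  0.05  1.72 -0.03  0.9   0.64] tcp [466.5 342.9 210.1] yaw [-1.799e+02  1.000e-01  1.640e+02] F [ 0.4 -1.4 -0.7] T [ 0.03 -0.09 -0.02] w 42.7 0.0
shift cm [-14.47 -41.77   1.08] roll 15.0
```

Emit:
arm_command(
  series=[50,-6.9,-19.6,0,0,50,-6.9,-19.6,0,0,50,-6.9,-19.6,0,0,50,-6.9,-19.6,0,0,50,-6.9,-19.6,0,0],
)

```text
clock: 1.35
eef_pos: [476.6, 136.8, 210.1]
tool_rot: [-3.141, -0.001, 2.865]
force: [-0.2, -0.3, -0.2]
width: 42.7
gripper_force: 0.0
```

Emit:
arm_command(
  series=[50,-6.9,-19.6,0,0,50,-6.9,-19.6,0,0,50,-6.9,-19.6,0,0,50,-6.9,-19.6,0,0,50,-6.9,-19.6,0,0],
)

```text
clock: 1.77
eef_pos: [489.4, -70.5, 210.2]
tool_rot: [-3.142, -0.0, 2.865]
force: [1.8, -0.1, 0.3]
width: 42.5
gripper_force: 0.0
```

Emit:
arm_command(
  series=[50,-0.7,-2.6,1.0,5,50,-0.7,-2.6,1.0,10,50,-0.7,-2.6,1.0,15,50,-0.7,-2.6,1.0,15,50,-0.7,-2.6,1.0,15],
)

```text
clock: 2.18
eef_pos: [489.4, -95.2, 200.1]
tool_rot: [-3.141, -0.001, 2.606]
force: [-1.0, -1.4, -0.2]
width: 42.8
gripper_force: 0.0
```

```bash
python3 - <<'E'
from h import *
to(490.5,-98.5,126,149)
p,X=grab("scene");save(cv2.resize(p[130:250,230:390],None,fx=5,fy=5,interpolation=2),"pics/a1.png")
E
```

```text
2.18 q [ 0.03  0.43  0.15  1.95 -0.09  0.77  1.27] tcp [489.4 -95.2 200.1] yaw [-180.    -0.   149.3] F [-1.  -1.4 -0.2] T [-0.   -0.01 -0.02] w 42.8 0.0
shift cm [-0.27 -0.22  7.41] roll 0.3
```

View pics/a1.png

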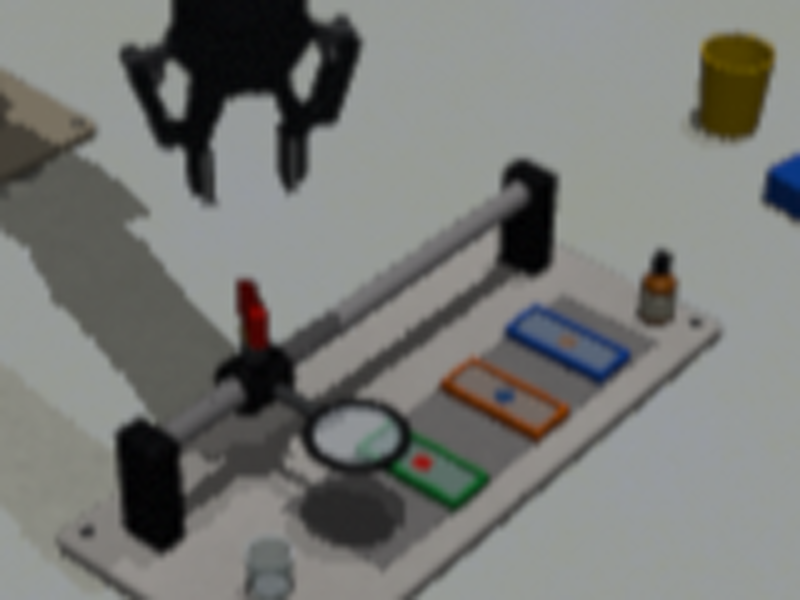

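The view shows the open fingers above the wing, which is at about (253,310) in the crop, with the fingertips at (208,200) and (290,190). They're centred well enough, so I descend and close.

Emit:
arm_command(
  series=[50,-0.3,-0.2,2.5,0,50,-0.3,-0.2,5,0,50,-0.3,-0.2,7.4,0,50,-0.3,-0.2,7.4,0,50,-0.3,-0.2,7.4,0],
)

```text
clock: 2.65
eef_pos: [490.3, -98.1, 125.8]
tool_rot: [-3.141, -0.003, 2.605]
force: [0.5, 0.2, 0.2]
width: 42.4
gripper_force: 0.0
```

Emit:
arm_command(
  series=[0,0,0,0,0,0,0,0,0,0,0,0,0,0,0,0,0,0,0,0,0,0,0,0,0],
)

```text
clock: 3.07
eef_pos: [492.4, -98.7, 127.9]
tool_rot: [3.14, 0.003, 2.604]
force: [0.2, 0.4, 6.9]
width: 8.1
gripper_force: 58.8
```

```bash
python3 - <<'E'
from h import *
st()
p,X=grab("scene");save(cv2.resize(p[130:250,230:390],None,fx=5,fy=5,interpolation=2),"pics/a2.png")
E
```

```text
3.07 q [ 0.05  0.54  0.13  2.01 -0.12  0.59  1.3 ] tcp [492.4 -98.7 127.9] yaw [179.9   0.2 149.2] F [0.2 0.4 6.9] T [0.08 0.09 0.1 ] w 8.1 58.8
```

View pics/a2.png

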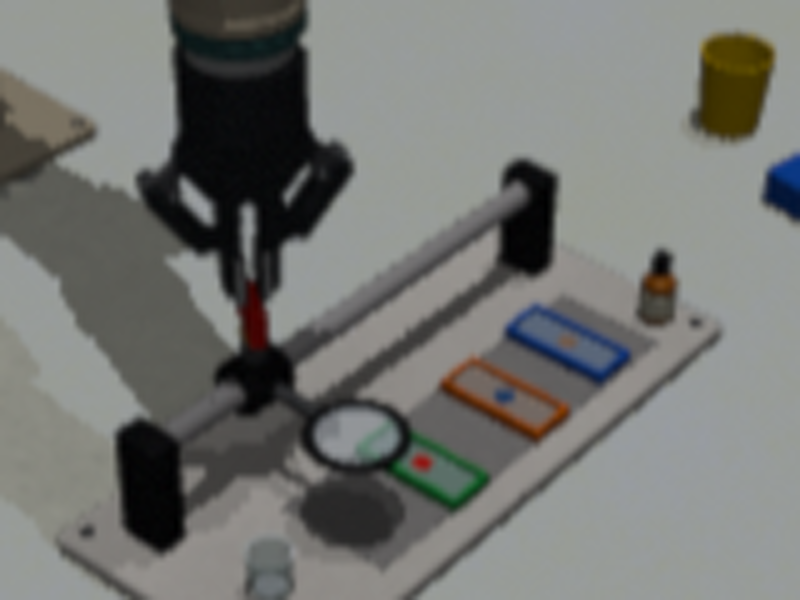

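The gripper shows 8.1 mm on a 12 mm wing, and in the crop the tips end near (245,303) and (275,295), so the wing may be held only by its upper part. I check by projection.

```bash
python3 - <<'E'
from h import *
m=viewer.camera_model("scene");K,R,t=[np.array(m[k],float) for k in("mtx","R","t")]
for z in(112,123,128,137,147,151):
    c=K@(R@np.array([491,-98.5,z])+t.ravel());print(z,((c[:2]/c[2]-[230,130])*5).round())
E
```

```text
112 [251. 340.]
123 [250. 326.]
128 [250. 319.]
137 [249. 308.]
147 [249. 295.]
151 [249. 290.]
```

Emit:
arm_command(
  series=[0,0,0,0,-6,0,0,0,0,-12,0,0,0,0,-18,0,0,0,0,-24,0,0,0,0,-30],
)

```text
clock: 3.53
eef_pos: [492.3, -99.0, 127.9]
tool_rot: [-3.141, 0.003, 3.131]
force: [0.7, -0.3, 5.6]
width: 8.4
gripper_force: 58.8
```

Emit:
arm_command(
  series=[0,0,0,0,-6,0,0,0,0,-12,0,0,0,0,-18,0,0,0,0,-24,0,0,0,0,-30],
)

```text
clock: 3.95
eef_pos: [492.4, -99.3, 127.9]
tool_rot: [-3.139, 0.002, -2.629]
force: [-0.3, -0.6, 6.1]
width: 8.6
gripper_force: 58.8
```

```bash
python3 - <<'E'
from h import *
st()
p,X=grab("scene");q,Y=grab("top");a=cv2.resize(p[150:240,235:345],None,fx=3.6,fy=3.6,interpolation=2);b=cv2.resize(q[165:255,290:400],None,fx=3.6,fy=3.6,interpolation=2)
save(np.hstack([a,b]),"pics/a3.png")
E
```

```text
3.95 q [ 0.26  0.54 -0.18  2.01  0.16  0.6   2.06] tcp [492.4 -99.3 127.9] yaw [-1.798e+02  1.000e-01 -1.506e+02] F [-0.3 -0.6  6.1] T [-0.13  0.01 -0.1 ] w 8.6 58.8
```

View pics/a3.png

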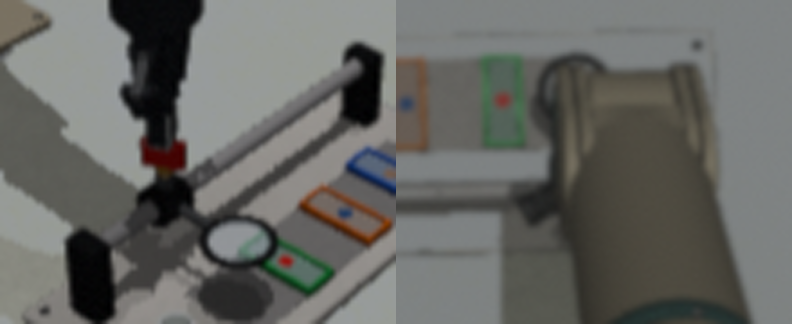

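The wing turned with the fingers, and the brass disc is visible beneath it at about (163,175). Torque about z is near −0.1 N m and the collar hasn't moved. The screw is now at about 1.0 rad, so I slide 60 mm along the rod.

Emit:
arm_command(
  series=[0,-0.28,0.54,0,0,0,-0.56,1.08,0,0,0,-0.84,1.62,0,0,0,-1.12,2.16,0,0,0,-1.4,2.7,0,0],
)

```text
clock: 4.47
eef_pos: [491.1, -69.1, 127.8]
tool_rot: [-3.139, 0.002, -2.634]
force: [-0.8, -2.4, 8.2]
width: 8.7
gripper_force: 59.0
```

Emit:
arm_command(
  series=[0,-0.28,0.54,0,0,0,-0.56,1.08,0,0,0,-0.84,1.62,0,0,0,-1.12,2.16,0,0,0,-1.37,2.65,0,0],
)

```text
clock: 4.88
eef_pos: [489.9, -39.1, 127.8]
tool_rot: [-3.139, 0.001, -2.634]
force: [-1.1, -0.8, 8.6]
width: 8.2
gripper_force: 59.2
```

Emit:
arm_command(
  series=[0,0,0,0,0,0,0,0,0,0,0,0,0,0,0,0,0,0,0,0,0,0,0,0,0],
)

```text
clock: 5.3
eef_pos: [489.9, -38.0, 127.8]
tool_rot: [-3.141, 0.002, -2.633]
force: [-2.4, 1.1, 8.2]
width: 8.5
gripper_force: 59.3
```

```bash
python3 - <<'E'
from h import *
st()
p,X=grab("scene");q,Y=grab("top");np.savez("b.npz",p=p,q=q,X=X,Y=Y)
a=cv2.resize(p[175:235,285:365],None,fx=5,fy=5,interpolation=2);b=cv2.resize(q[170:230,270:350],None,fx=5,fy=5,interpolation=2)
save(np.hstack([a,b]),"pics/a4.png")
E
```

```text
5.3 q [ 0.14  0.53 -0.17  2.03  0.15  0.59  1.94] tcp [489.9 -38.  127.8] yaw [-1.799e+02  1.000e-01 -1.508e+02] F [-2.4  1.1  8.2] T [0.32 0.42 0.01] w 8.5 59.3
```

View pics/a4.png

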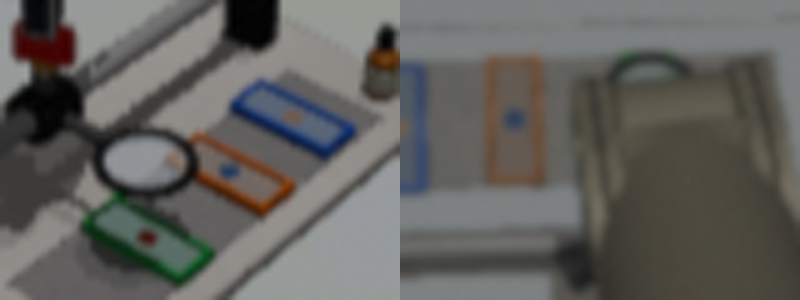

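The collar slid along. In the left panel the lens is at about (146,161), the green holder's centre at (148,238) and blue's at (293,118). Now the along-rod error.

```bash
python3 - <<'E'
from h import *
z=np.load("b.npz");p=z["p"];u=np.array([-0.041,0.999])
hs=cv2.cvtColor(p,cv2.COLOR_RGB2HSV);H,S,V=cv2.split(hs)
def ctr(m,f=True):
    n,l,s,c=cv2.connectedComponentsWithStats(m.astype(np.uint8));i=1+s[1:,4].argmax()
    pts=np.argwhere(l==i)[:,::-1].astype(np.float32);(cx,cy),wh,a=cv2.minAreaRect(cv2.convexHull(pts));M=cv2.moments(cv2.convexHull(pts));return np.array([M["m10"],M["m01"]])/M["m00"],wh,cv2.convexHull(pts)
roi=np.zeros(H.shape,bool);roi[205:235,298:332]=1
g,wh,h=ctr(roi&(H>50)&(H<90)&(S>60));G=ray("scene",*g,25);print("green",g,wh,G)
c=np.array([g[0],g[1]])
roi[:]=0;roi[196:218,300:328]=1
d,wh,h=ctr(roi&(V<60)&(S<120));(e)=cv2.fitEllipse(h) if len(h)>4 else 0
L=ray("scene",*d,85);print("lens",d,wh,e,L);print("eye lens",ray("scene",145.5/5+284.6,161.5/5+174.6,85),"green",ray("scene",148/5+284.6,238/5+174.6,25))
print("err",(G-L)[:2]@u)
P=z["X"][roi&(V<60)];print(np.nanmedian(P,0))
t=np.load("top0.npz")["p"];hs=cv2.cvtColor(t,cv2.COLOR_RGB2HSV);H,S,V=cv2.split(hs)
roi[:]=0;roi[175:212,310:328]=1
g,wh,h=ctr(roi&(H>50)&(H<90)&(S>50));print("topgreen",g,wh,ray("top",*g,25))
E
```

```text
green [313.8495935  222.32249322] (25.757951736450195, 11.12997817993164) [580.09175285 -37.87733187  25.        ]
lens [311.84170719 206.26526202] (26.56313133239746, 16.443843841552734) ((312.3341369628906, 206.5328826904297), (16.470659255981445, 30.362489700317383), 127.24526977539062) [568.74824919 -36.38636127  85.        ]
eye lens [575.11359521 -34.68574555  85.        ] green [580.51983671 -36.66177394  25.        ]
err -1.9545632751107753
[556.75205301 -35.2366846   86.12793159]
topgreen [319.3764853  192.70669168] (25.0, 11.0) [575.68216824 -34.56245857  25.        ]
```

Both cameras agree to within about 3 mm, and on average the lens is about 1.2 mm too far. I nudge it back 1 mm, then tighten.

Emit:
arm_command(
  series=[0,0.06,-0.1,0,0,0,0.06,-0.1,0,0,0,0.06,-0.1,0,0,0,0.06,-0.1,0,0,0,0.06,-0.1,0,0],
)

```text
clock: 5.82
eef_pos: [489.9, -39.3, 127.8]
tool_rot: [-3.14, 0.002, -2.633]
force: [-2.2, 1.4, 7.8]
width: 8.2
gripper_force: 59.2
```

Emit:
arm_command(
  series=[0,0,0,0,6,0,0,0,0,12,0,0,0,0,18,0,0,0,0,24,0,0,0,0,30],
)

```text
clock: 6.23
eef_pos: [489.8, -39.1, 127.8]
tool_rot: [3.141, 0.002, 3.122]
force: [-2.2, 1.1, 7.7]
width: 8.4
gripper_force: 59.6
```

Emit:
arm_command(
  series=[0,0,0,0,6,0,0,0,0,12,0,0,0,0,18,0,0,0,0,24,0,0,0,0,28],
)

```text
clock: 6.65
eef_pos: [489.9, -39.0, 127.8]
tool_rot: [3.14, 0.002, 2.634]
force: [-1.1, 1.1, 8.6]
width: 8.4
gripper_force: 59.6
```

```bash
python3 -c "
from h import *
st()"
```

```text
6.65 q [-0.07  0.53  0.13  2.04 -0.12  0.57  1.21] tcp [489.9 -39.  127.8] yaw [1.799e+02 1.000e-01 1.509e+02] F [-1.1  1.1  8.6] T [0.32 0.35 0.08] w 8.4 59.6
```

Torque is still at friction level, so I go on to the stop.

Emit:
arm_command(
  series=[0,0,0,0,2,0,0,0,0,4,0,0,0,0,5,0,0,0,0,5,0,0,0,0,5],
)

```text
clock: 7.07
eef_pos: [489.9, -39.1, 127.8]
tool_rot: [3.14, 0.001, 2.552]
force: [-1.8, 1.2, 7.8]
width: 8.9
gripper_force: 59.8
```

```bash
python3 -c "
from h import *
st()"
```

```text
7.07 q [-0.08  0.53  0.15  2.04 -0.14  0.58  1.15] tcp [489.9 -39.1 127.8] yaw [1.799e+02 1.000e-01 1.462e+02] F [-1.8  1.2  7.8] T [0.26 0.35 0.21] w 8.9 59.8
```

Emit:
arm_command(
  series=[0,0,0,0,2,0,0,0,0,4,0,0,0,0,5,0,0,0,0,5,0,0,0,0,5],
)

```text
clock: 7.48
eef_pos: [489.9, -39.0, 127.8]
tool_rot: [3.14, 0.001, 2.467]
force: [-1.0, 1.0, 8.8]
width: 8.1
gripper_force: 63.0
```

```bash
python3 -c "
from h import *
st()"
```

```text
7.48 q [-0.1   0.54  0.18  2.04 -0.17  0.58  1.09] tcp [489.9 -39.  127.8] yaw [1.799e+02 1.000e-01 1.413e+02] F [-1.   1.   8.8] T [0.2  0.41 0.69] w 8.1 63.0
```

Torque about z rose to 0.69 N m, so the screw is at its stop. I release and rise, then check.

Emit:
arm_command(
  series=[0,0,0,0,-6,0,0,0,0,-6,50,0,0,0,-6,50,0,0,0,-6,50,0,0,0,-6],
)

```text
clock: 7.9
eef_pos: [489.3, -39.7, 126.6]
tool_rot: [3.141, 0.0, 2.568]
force: [-0.2, 0.4, -0.5]
width: 42.5
gripper_force: 0.0
```

Emit:
arm_command(
  series=[50,0,0,0,0,50,0,0,-2,0,50,0,0,-5,0,50,0,0,-9,0,50,0,0,-12,0],
)

```text
clock: 8.32
eef_pos: [489.3, -39.8, 248.4]
tool_rot: [3.141, 0.001, 2.568]
force: [0.8, -0.1, -0.1]
width: 42.9
gripper_force: 0.0
```

```bash
python3 -c "
from h import *
to(400,150,250,149)"
```

```text
8.32 q [-0.12  0.36  0.2   1.9  -0.09  0.89  1.12] tcp [489.3 -39.8 248.4] yaw [180.    0.  147.1] F [ 0.8 -0.1 -0.1] T [ 0.04 -0.06 -0.  ] w 42.9 0.0
shift cm [17.81 11.09 -0.17] roll -1.9
```

Emit:
arm_command(
  series=[50,12.9,14.3,0,0,50,12.9,14.3,0,0,50,12.9,14.3,0,0,50,12.9,14.3,0,0,50,12.9,14.3,0,0],
)

```text
clock: 8.73
eef_pos: [457.0, 155.2, 246.3]
tool_rot: [3.14, -0.001, 2.572]
force: [-1.1, 0.0, -0.2]
width: 42.7
gripper_force: 0.0
```

Emit:
arm_command(
  series=[50,9,14.3,0,0,50,9,14.3,0,0,50,9,14.3,0,0,50,9,14.3,0,0,50,9,14.3,0,0],
)

```text
clock: 9.15
eef_pos: [458.2, 329.8, 245.8]
tool_rot: [3.136, -0.004, 2.579]
force: [-0.3, 1.1, 1.3]
width: 42.4
gripper_force: 0.0
```

```bash
python3 - <<'E'
from h import *
st()
p,X=grab("scene");q,Y=grab("top")
a=cv2.resize(p[170:240,275:345],None,fx=5.7,fy=5.7,interpolation=2);b=cv2.resize(q[170:240,290:360],None,fx=5.7,fy=5.7,interpolation=2)
save(np.hstack([a,b]),"pics/a5.png")
P=q.astype(int);m=(P[...,0]>P[...,1]+40)&(P[...,0]>P[...,2]+40);m[:205]=0;m[235:]=0;m[:,:305]=0;m[:,350:]=0
v,u=np.nonzero(m);W=np.array([ray("top",i,j,149) for i,j in zip(u,v)])[:,:2]
w,e=np.linalg.eigh(np.cov(W.T));print("wing",W.mean(0),np.degrees(np.arctan2(e[1,1],e[0,1])),len(W))
E
```

```text
9.15 q [-0.74  0.47  0.11  1.72 -0.07  0.95  0.4 ] tcp [458.2 329.8 245.8] yaw [179.7  -0.2 147.8] F [-0.3  1.1  1.3] T [ 0.05 -0.03  0.01] w 42.4 0.0
wing [489.24093165 -39.73342256] 149.4310493980972 50
```

View pics/a5.png

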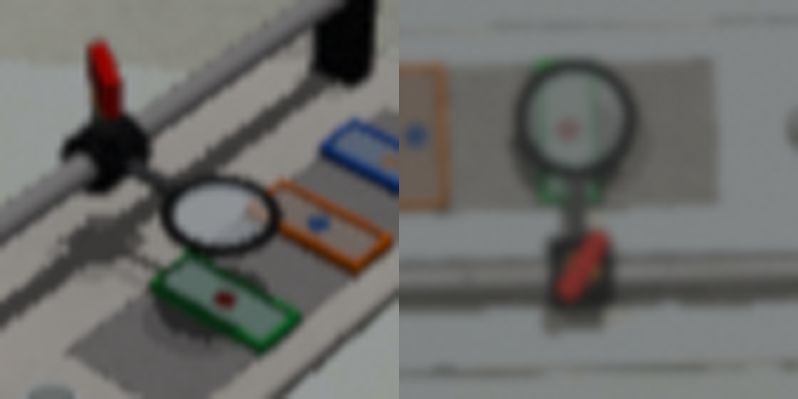

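The wing is back at its starting angle (149.4° against 150.7° at first). In the top panel the lens is at (176,117) and the green dot at (169,130). In the scene panel the lens is at (221,214) and green at (226,300).

```bash
python3 - <<'E'
from h import *
u=np.array([-.041,.999])
f=lambda x,y,a,b:((x+.5)/5.7-.5+a,(y+.5)/5.7-.5+b)
for n,o,l,g in(("top",(290,170),(176,117),(169.5,130)),("scene",(275,170),(221,214),(226,300))):
    L=ray(n,*f(*l,*o),85);G=ray(n,*f(*g,*o),25);print(n,L,G,(L-G)[:2]@u)
E
```

```text
top [575.82335946 -36.57816321  85.        ] [576.70864767 -34.38022355  25.        ] -2.1594449039408157
scene [575.0997593  -36.26687947  85.        ] [580.66914397 -36.64944585  25.        ] 0.6105285837334111
```

The lens is within about 2 mm of the green holder in both views, and the robot is touching nothing, so I hand in.

```bash
python3 -c "
from h import *
print(workorder.finish_job())"
```

```text
the job is handed in; nothing more can be done
None
```

The job is handed in: by both cameras the lens is about 2 mm or less from the green holder's centre along the rod, the thumb screw is back at its stop, and the arm is clear; no verdict was returned.

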